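# Latch the picnic case

## Robot

A 7-joint arm with a two-finger parallel gripper is mounted at the origin on the work surface. World frame = base frame: x ahead of the robot, y to its left, z up, the work surface at z = 0. Lengths are in m, angles in degrees, forces in N, time in s.
With the tool pointing down it reaches from about 0.425 to 0.875 m from the base axis. Payload 4.7 kg.
Tool frame: the origin (TCP) lies at the very end of the fingers, on their centre line; the grasp point (between the pads) lies 19 mm behind it; z points along the fingers, y is the line along which they close (so a half turn about z gives the same grasp; the last joint's range is limited). The gripper opens to 87 mm and grips with 3 to 60 N. Pads are 19 mm wide; open, the fingers measure 117 mm over their backs; the gripper's body (75 mm by 190 mm) begins 51 mm behind the grasp point.
Start: joints at [-62.905, 18.392, -4.016, 83.108, 1.295, 78.541, -3.26], TCP at [0.288, 0.583, 0.223] pointing down, gripper open.
Joint ranges: [-163.93, 163.93], [-17.29, 119.83], [-79.2, 71.16], [3.27, 140.29], [-89.18, 269.18], [5.43, 117.66], [-154.24, 154.24]. Speed limits (degrees/s): [147.25, 147.25, 180, 180, 180, 180, 180].

## Interface

Orientations are given as [roll, pitch, yaw] about the fixed x, y, z axes, in that order (R = Rz(yaw) Ry(pitch) Rx(roll)).
In Python, from cell import get_obs, eyes, env gives the robot as it stands.
- The arm moves only by the tool servo_tool, never from a script. Its argument "series" is a list that holds one entry, the list of rows, each a list of 7 numbers: the shift along the tool's x, y, z in units of 300 mm (1.0 is 300 mm), then the turn, a rotation vector about the tool's x, y, z in units of pi rad (1.0 is pi rad), then the opening, from 0 (shut) to 1 (fully open). In form: [[[tx, ty, tz, wx, wy, wz, gripper], ...]]. A call has 1 to 12 rows; each row is the pose to reach, as a shift and turn from the pose commanded when the call began, along the tool's axes at that moment, turning the shorter way round; what a row does not reach only later rows make up. A row lasts 1/12 s, in which the tool goes at most 41.7 mm and 7.16 degrees, less where a joint would pass 70% of its speed; a pose out of reach is approached as far as the arm can. A call with a number of a shift or a turn outside -1 to 1 is refused whole. A call with a gripper value outside its range is refused whole. The fingers move at their own pace and stop on an object; "grip_force" is the grip in N (left out, the last holds). Time passes only in rows, so rows that repeat a pose let the fingers close. It gives the time, the measured TCP pose, the force, the opening and the grip force at its end, in the units of the state.
- get_obs(): the state, without advancing time (a new reading comes with each control period).
- eyes.read_camera(name): name is "scene" or "top" or "wrist"; returns a dict with "frame" (400x640x3 uint8, red, green, blue), "depth" (400x640 float32, m along the optical axis (not along the pixel's ray), 0 where there is no reading), "fx", "fy", "cx", "cy" (pixels), "origin" and "rotation" of the camera in the world; the wrist camera has in their place "mount" (4x4, takes a point from camera to tool coordinates, whose origin is the TCP and whose axes are the flange's). Camera axes: x right, y down, z forward; pixel columns grow to the right and rows downward; lengths in m; the calibration is good to about 2 mm. A picture is of the moment at which its call begins: read the wrist's pose just before it.
- env.sign_off(): hands the job in; it is judged then, once.
The state is a dict: "time_s": time; "qpos": joint angles; "joint_velocities": joint speeds; "effort": joint torques, N m; "tool_pos": TCP position; "tool_rot": TCP orientation; "force": force on the tool from outside, world axes, zero at the start; "wrist_torque": the same for the moment, N m; "grip_width": finger opening in m; "grasp_force": force on a finger pad.
Only numpy, scipy, OpenCV 4.12 (cv2) and the standard library are available. Lean on these libraries where they do the work, as an engineer would, in place of code of your own. Each camera call takes 0.05 s, during which the arm holds its last target. There are 200 camera calls.

## Task

Fasten the draw latch on the standing picnic case: holding the loop by its red tab, lower its crossbar behind the brass hook and draw it back snug under the lip with a gentle pull of about 8 newtons in all. Then press the lever down over centre until it lies fully home and keeps the cover drawn in, without leaning hard on it. Let go, and leave everything else where it is.

Things in the scene. Friction and masses are not known exactly. Their poses are not given: they have to be found in the camera images.
- case: Hard picnic case standing upright, fixed. 185 mm thick (x), 300 mm long (y), 150 mm tall. Origin on the counter under the lever's pivot. +x points from the seam to the blue base half (x -18 to +82 mm); the cream cover half is on the -x side. The draw latch crosses the seam on the top, in the plane y = 0; its lever's pivot is at (0, 0, 162 mm). The loop works in y = 0.
- cover (a joint): Angle of the cream cover half about its bottom hinge (at x = -20, z = 12 mm of the case), rad. It stands ajar at 0.114 on a springy seal and falls as the latch draws it in (0.0069 rad per mm at the hook, where it resists with about 5 N per mm). Well latched, it has come down by 0.015 to 0.1.
- catch_plate: Steel plate on the cover's top; axes as the case's, origin on its upper face, y = 0. On it stands the brass hook (16 mm wide), open towards -x: post 5 mm thick, 14.5 mm high; at its top a 3 mm lip reaches 5 mm out to -x, underside 11.5 mm up. The crossbar is seated, against post and under lip, with its centre at x = 0 give or take 6 mm (screw-adjusted, not measured), 4 to 9 mm up.
- lever (a joint): Lever angle, rad: 0 = closed, blade flat along the case's +x; grows as the tip swings up and over towards the cover (1.57 upright, stop 2.35). Friction 0.02 N m. The loop's pin is on it 24 mm from the pivot, 0.175 rad below the blade's line: the lever follows the loop. Hooked and taut it stands at 0.6 to 1.4; pressing needs up to 8 N near the tip until it snaps over centre at about 0.2.
- blade_tip (a point): Middle of the upper face at the free end of the lever's steel blade (red pad). The blade is 26 mm wide and 4 mm thick; this point is 62 mm along the blade from the pivot and 5 mm above its line. The fingers must not press the blade with more than 25 N.
- loop (a joint): Angle of the loop on the lever, rad: this minus the lever's angle is the loop's lift above level, seen from its pin towards -x. Friction 0.02 N m: the loop stays where it is left, and swings up with the lever unless its crossbar is caught under the lip. It reaches farther out as the lever leans towards the cover.
- bail: The loop's crossbar: round steel bar of 6 mm diameter, 37 mm long along y between two 5 mm side rods; origin at its centre, 69 mm from the loop's pin. Axes as the case's when the loop lies level (x towards the lever).
- tab (a point): Centre of the red pull tab: a round button, 18 mm diameter, 12 mm wide along y; pinch it across y, lightly (20 N). It lies 20 mm out (-x) and 20 mm up (+z) from the crossbar in the bail's axes. Keep the fingertips within 14 mm below its centre. While held, the crossbar must not load the hook with more than 11 N; 4 to 8 N is snug (swinging the loop itself costs 2 to 5 N more).
- salt: Wooden salt mill, 66 mm tall, 38 mm across, standing on the blue half; bystander. Origin under its foot.
- mug: Blue mug with a handle, 82 mm across, 95 mm tall; bystander.
- bowl: Dark wooden bowl, 130 mm across, 60 mm tall; bystander.
- jam: Amber jam jar with red cap, 66 mm across, 85 mm tall; bystander.
- tea_tin: Green tea tin, 72 mm across, 110 mm tall; bystander.
- spoon: Wooden spoon, 190 mm long, lying on the counter; bystander.
- plate: White plate, 170 mm across; bystander.

How it is judged:
By the outcome, as a careful person would: the job done as asked, in the order asked, and still so for the second after the job is handed in, with the robot touching nothing.
It also fails if it takes over 70 s, if anything falls off the work surface, if the arm or the gripper's body presses on something with over 40 N, if the wrist force passes 120 N, or if a joint passes its speed limit or range.

## Working session

There is one attempt and no reset: what is moved stays moved. The work goes in short steps, Python scripts to look and compute and a tool call to move; the robot and the scene stay as the last step left them, time stands still between calls to the robot, and variables do not carry over. Pictures are saved under pics/ and viewed, at most 10 in all, crops included, and the job is handed in when it is done.

Besides the shell and the picture viewer there is one more tool, called by a JSON object that holds its "op" and its "data", one argument or row to a line. servo_tool: Moves the arm, as the interface text tells. Shifts and turns lie within -1 to 1; 1 stands for 300 mm of shift or pi rad of turn. Its arguments: {"type":"object","properties":{"series":{"type":"array"},"grip_force":{"type":"number"}},"required":["series"]}

```bash
ls; mkdir -p pics; cat > h.py <<'E'
import numpy as np, cv2
from cell import get_obs, eyes, env
from scipy.spatial.transform import Rotation as R
def pose():
    o=get_obs(); return np.array(o['tool_pos']), R.from_euler('xyz',o['tool_rot'],degrees=True).as_matrix(), o
def cam(n):
    p,r,o=pose(); c=eyes.read_camera(n)
    if 'mount' in c:
        m=np.array(c['mount']); c['rotation']=r@m[:3,:3]; c['origin']=p+r@m[:3,3]
    c['rotation']=np.array(c['rotation']);c['origin']=np.array(c['origin'])
    return c
def pt(c,u,v,d=None):
    if d is None:
        w=c['depth'][int(v)-1:int(v)+2,int(u)-1:int(u)+2]; d=np.median(w[w>0]) if (w>0).any() else np.nan
    return c['origin']+c['rotation']@(np.array([(u-c['cx'])/c['fx'],(v-c['cy'])/c['fy'],1])*d)
def proj(c,P):
    q=c['rotation'].T@(np.array(P)-c['origin']); return np.array([c['fx']*q[0]/q[2]+c['cx'],c['fy']*q[1]/q[2]+c['cy']])
def save(c,n,box=None,k=1):
    im=c['frame'][:,:,::-1]
    if box: x0,y0,x1,y1=box; im=im[y0:y1,x0:x1]
    cv2.imwrite('pics/'+n,cv2.resize(im,None,fx=k,fy=k,interpolation=cv2.INTER_CUBIC))
E
python3 - <<'E'
from h import *
import pickle
a=cam('scene');b=cam('top')
pickle.dump((a,b),open('c0.pkl','wb'))
im=np.vstack([a['frame'],b['frame']])[:,:,::-1]
cv2.imwrite('pics/a.png',cv2.resize(im,None,fx=.75,fy=.75,interpolation=cv2.INTER_AREA))
print(get_obs()); print(a['origin'],b['origin'],a['fx'],b['fx'],a['rotation'],b['rotation'])
E
```

```text
pics
{'time_s': 0.1, 'qpos': array([-62.90424803,  18.43366489,  -4.01688728,  83.1677898 ,
         1.2968302 ,  78.54125072,  -3.26079335]), 'joint_velocities': array([-0.02696041, -0.01798666,  0.02521005, -0.02541979, -0.11538926,
       -0.03285669,  0.03886787]), 'effort': array([-2.68179538e-04, -4.92566693e+01, -4.05753488e-01, -3.13397777e+01,
       -6.40725810e-02,  3.95909068e-02,  6.46111243e-05]), 'tool_pos': array([0.2876949 , 0.58231172, 0.22158516]), 'tool_rot': array([-1.79902635e+02,  6.85658011e-03,  1.53714704e+02]), 'force': array([-0.0511321 ,  0.20735606, -0.05844037]), 'wrist_torque': array([ 0.030821  ,  0.00781961, -0.02710954]), 'grasp_force': 0.0, 'grip_width': 0.08692104381623911}
[1.04775791 0.61818989 1.10734099] [0.30184249 0.1127167  1.38103408] 481.22656699663145 495.0196160444952 [-144.84680561   -0.60965143  136.3373043 ] [-169.52237613    1.13621291  -89.5607499 ]
```

View pics/a.png

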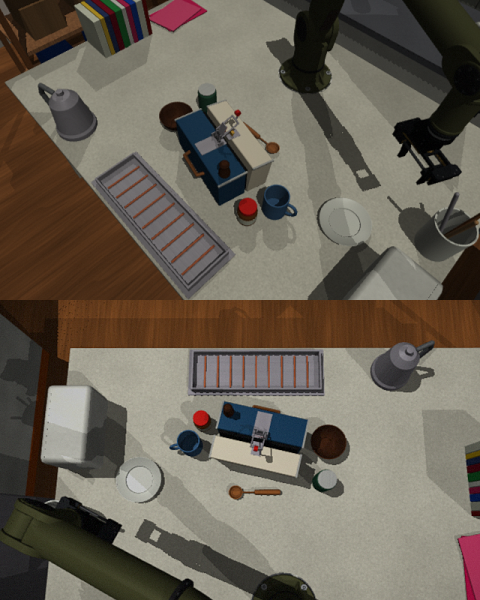

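The scene and top views show the case in mid-counter: latch around scene (305,170) full-res and top (345,185) full-res. The camera rotation is in Euler angles, so I'll convert it.

```bash
sed -i "s/c\['rotation'\]=np.array(c\['rotation'\])/c['rotation']=np.array(c['rotation']) if np.ndim(c['rotation'])==2 else R.from_euler('xyz',c['rotation'],degrees=True).as_matrix()/" h.py
python3 - <<'E'
from h import *
a=cam('scene');b=cam('top')
import pickle;pickle.dump((a,b),open('c0.pkl','wb'))
A=cv2.resize(a['frame'][125:275,225:375],None,fx=3.9,fy=3.9,interpolation=cv2.INTER_CUBIC)
B=cv2.resize(b['frame'][120:245,270:420],None,fx=3.9,fy=3.9,interpolation=cv2.INTER_CUBIC)
cv2.imwrite('pics/b1.png',A[:,:,::-1]);cv2.imwrite('pics/b2.png',B[:,:,::-1])
print(pt(b,200,260),pt(b,345,195),pt(b,400,160),pt(b,300,160))
E
```

```text
[0.3842774  0.48655705 0.01180682] [0.53962738 0.08883205 0.16201567] [ 0.6334102  -0.05188711  0.15137644] [0.63336495 0.20427523 0.14933346]
```

View pics/b1.png

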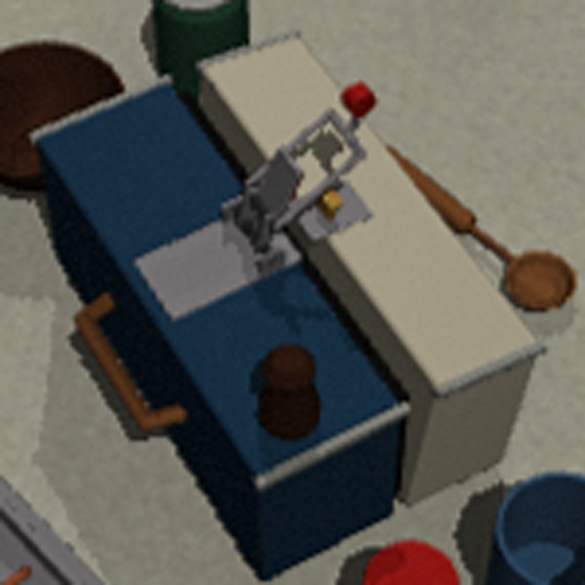

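View pics/b2.png

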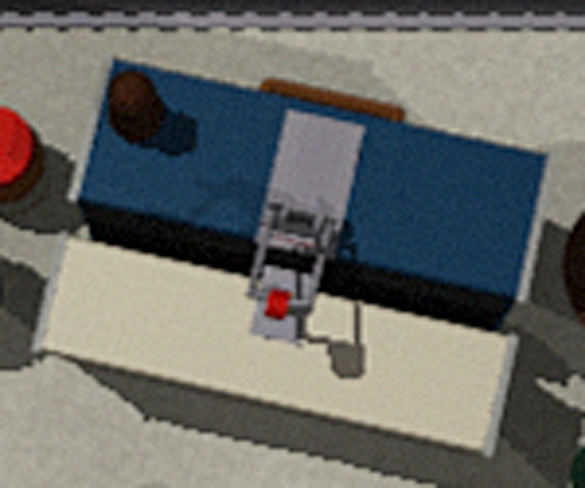

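Scene crop: tab at crop (358,99), hook (331,203), lever leaning over the cover. Top crop: tab (277,304), salt (135,105). Now measuring case pose and tab.

```bash
cat >> h.py <<'E'
def tri(obs):
    A=np.zeros((3,3));B=np.zeros(3)
    for c,u,v in obs:
        d=c['rotation']@np.array([(u-c['cx'])/c['fx'],(v-c['cy'])/c['fy'],1]);d/=np.linalg.norm(d)
        P=np.eye(3)-np.outer(d,d);A+=P;B+=P@c['origin']
    X=np.linalg.solve(A,B); return X,[(proj(c,X)-[u,v]).round(2) for c,u,v in obs]
def cloud(c):
    v,u=np.mgrid[:400,:640];d=c['depth']
    q=np.stack([(u-c['cx'])/c['fx']*d,(v-c['cy'])/c['fy']*d,d],-1)
    return q@c['rotation'].T+c['origin']
E
python3 - <<'E'
from h import *
import pickle
a,b=pickle.load(open('c0.pkl','rb'))
print('tab',tri([(a,316.8,150.4),(b,341.0,197.9)]))
for n,c in (('scene',a),('top',b)):
    P=cloud(c);f=c['frame'].astype(int);r,g,bl=f[...,0],f[...,1],f[...,2]
    m=(bl>1.5*r)&(bl>35)&(abs(P[...,2]-.15)<.012)&(P[...,0]>.4)&(P[...,0]<.8)&(abs(P[...,1]-.08)<.22)
    q=P[m]; k=cv2.minAreaRect(q[:,:2].astype(np.float32)*1000); print(n,m.sum(),q[:,2].mean(),k, cv2.boxPoints(k).round(1).tolist())
    m=(r>100)&(r>2*g)&(r>2*bl)&(P[...,2]>.16)&(P[...,0]>.4)&(P[...,0]<.7)&(abs(P[...,1]-.08)<.1)
    v,u=np.nonzero(m);print('red',m.sum(),u.mean(),v.mean(),P[m].mean(0))
E
```

```text
tab (array([0.51641178, 0.10074357, 0.24152958]), [array([-0.51, -0.12]), array([-0.43,  0.31])])
scene 2897 0.15054144368278602 ((622.7709350585938, 79.01979064941406), (296.2951965332031, 99.217041015625), 77.36009216308594) [[541.9000244140625, -54.70000076293945], [638.7999877929688, -76.4000015258789], [703.5999755859375, 212.6999969482422], [606.7999877929688, 234.39999389648438]]
red 22 316.1818181818182 148.22727272727272 [0.51956343 0.10322509 0.25351644]
top 3204 0.15011417266067498 ((621.109619140625, 76.76775360107422), (292.5711669921875, 99.44181060791016), 76.88931274414062) [[539.5, -54.400001525878906], [636.4000244140625, -77.0], [702.7000122070312, 208.0], [605.9000244140625, 230.5]]
red 33 340.72727272727275 197.3939393939394 [0.51629147 0.10050732 0.25244402]
```

```bash
cat >> h.py <<'E'
YAW=np.radians(-12.9); OX=np.array([.5907,.0850])
CX=np.array([np.cos(YAW),np.sin(YAW)]);CY=np.array([-CX[1],CX[0]])
def w2c(P): d=np.array(P[:2])-OX; return np.array([d@CX,d@CY,P[2]])*1000
def c2w(x,y,z): q=OX+CX*x/1000+CY*y/1000; return np.array([*q,z/1000])
def move(target, eul=None, p0=None, r0=None):
    """numbers for servo_tool rows from current measured pose"""
    p,r,o=pose(); r=r if r0 is None else r0; p=p if p0 is None else p0
    w=np.zeros(3)
    if eul is not None: w=R.from_matrix(r.T@R.from_euler('xyz',eul,degrees=True).as_matrix()).as_rotvec()/np.pi
    return (r.T@(np.array(target)-p)/.3).round(4), w.round(4)
E
python3 - <<'E'
from h import *
c=eyes.read_camera('wrist'); print(np.array(c['mount']).round(3),c['fx'])
print(move([.288,.582,.40])); print(move([.47,.11,.40],[180,0,167.1]))
import pickle
a,b=pickle.load(open('c0.pkl','rb'))
print('tab case',w2c(tri([(a,316.8,150.4),(b,341.0,197.9)])[0]))
print('hook by depth', w2c(pt(a,225+331/3.9,125+203/3.9)))
E
```

```text
[[ 0.001 -0.97  -0.242  0.066]
 [ 1.     0.     0.001  0.001]
 [-0.    -0.242  0.97  -0.162]
 [ 0.     0.     0.     1.   ]] 287.07870906629825
(array([-0.0014, -0.0018, -0.5932]), array([0., 0., 0.]))
(array([-1.2421, -1.1438, -0.5921]), array([-0.0003, -0.    , -0.0744]))
tab case [-75.92802714  -1.23863411 241.52958291]
hook by depth [-55.12121506   6.11057163 159.68400117]
```

{"op": "servo_tool", "data": {
  "series": [
    [[0, 0, -0.13, 0, 0, 0, 1], [0, 0, -0.27, 0, 0, 0, 1], [-0.08, -0.07, -0.38, 0, 0, -0.03, 1], [-0.16, -0.15, -0.46, 0, 0, -0.05, 1], [-0.25, -0.23, -0.5, 0, 0, -0.0744, 1], [-0.34, -0.31, -0.52, 0, 0, -0.0744, 1], [-0.43, -0.4, -0.52, 0, 0, -0.0744, 1], [-0.52, -0.48, -0.52, 0, 0, -0.0744, 1], [-0.62, -0.57, -0.52, 0, 0, -0.0744, 1], [-0.71, -0.65, -0.52, 0, 0, -0.0744, 1], [-0.8, -0.74, -0.52, 0, 0, -0.0744, 1], [-0.9, -0.82, -0.52, 0, 0, -0.0744, 1]]
  ]
}}

```text
time_s: 1.25
tool_pos: [0.4209, 0.2408, 0.3789]
tool_rot: [180.0, 0.0, 167.1]
force: [1.2, 0.8, -0.2]
grip_width: 0.087
grasp_force: 0.0
```

```bash
python3 - <<'E'
from h import *
p,r,o=pose();print(p,o['tool_rot'],o['force'],o['time_s'],w2c(p))
# side view: tool z tilted towards +case y
base=R.from_euler('xyz',[180,0,167.1],degrees=True)
for s in (40,-40):
    Rm=base*R.from_euler('x',s,degrees=True); zc=Rm.as_matrix()[:,2]; print(s,'z in case',zc[:2]@CX,zc[:2]@CY,zc[2],Rm.as_euler('xyz',degrees=True))
    print(move(c2w(-35,-75 if zc[:2]@CY>0 else 75,275),Rm.as_euler('xyz',degrees=True)))
E
```

```text
[0.42088125 0.24078056 0.37888642] [1.79954174e+02 4.79056308e-03 1.67134032e+02] [ 1.17671123  0.81095974 -0.1541506 ] 1.25 [-200.31075344  113.93679401  378.88642156]
40 z in case -1.9670526316514766e-16 -0.6427876096865393 -0.7660444431189781 [-140.     0.   167.1]
(array([-0.5509, -0.1304,  0.3462]), array([2.225e-01, 1.000e-04, 2.000e-04]))
-40 z in case 2.0264493058728638e-16 0.6427876096865395 -0.7660444431189781 [140.    0.  167.1]
(array([-0.5506, -0.6304,  0.3458]), array([-2.22e-01, -0.00e+00,  2.00e-04]))
```

{"op": "servo_tool", "data": {
  "series": [
    [[-0.1, -0.04, 0.05, 0.037, 0, 0, 1], [-0.2, -0.08, 0.1, 0.074, 0, 0, 1], [-0.3, -0.12, 0.18, 0.111, 0, 0, 1], [-0.4, -0.16, 0.26, 0.148, 0, 0, 1], [-0.5, -0.18, 0.34, 0.185, 0, 0, 1], [-0.55, -0.187, 0.413, 0.222, 0, 0, 1], [-0.55, -0.187, 0.413, 0.222, 0, 0, 1], [-0.55, -0.187, 0.413, 0.222, 0, 0, 1], [-0.55, -0.187, 0.413, 0.222, 0, 0, 1]]
  ]
}}

```text
time_s: 2.0
tool_pos: [0.5694, 0.1512, 0.2558]
tool_rot: [-140.1, 0.1, 167.1]
force: [-0.3, -0.3, 0.7]
grip_width: 0.087
grasp_force: 0.0
```

```bash
python3 - <<'E'
from h import *
import pickle
c=cam('wrist');pickle.dump(c,open('w1.pkl','wb'))
u=proj(c,c2w(-55,0,165));print(u,w2c(pose()[0]),[proj(c,c2w(-76,0,241)),proj(c,c2w(0,0,162))])
u=u.astype(int);x0=max(0,u[0]-80);y0=max(0,u[1]-80);print(x0,y0)
save(c,'w1.png',(x0,y0,x0+160,min(400,y0+120)),5)
E
```

```text
[328.25858882 175.8425519 ] [-35.06932591  59.57226038 258.22157157] [array([265.6831472 , 161.26111138]), array([329.54084628, 229.38452706])]
248 95
```

View pics/w1.png

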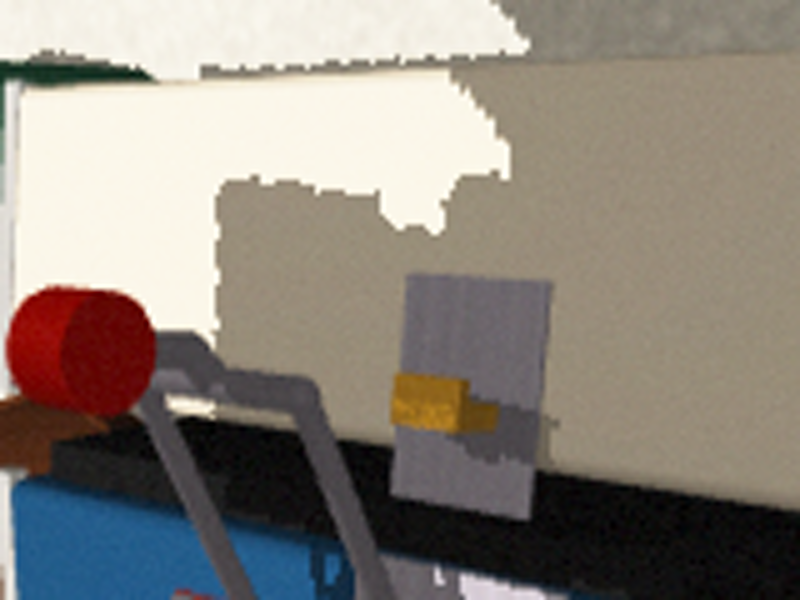

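Side view: tab disc centred at crop (80,350), hook's top face corners (398,374),(468,380),(462,432),(390,425), post below it on the right, plate corners (407,274),(552,283),(530,520),(390,497).

```bash
python3 - <<'E'
from h import *
import pickle
c=pickle.load(open('w1.pkl','rb'))
P=cloud(c); Q=np.stack([*( (P[...,:2]-OX)@np.stack([CX,CY],1)*1000).transpose(2,0,1),P[...,2]*1000],-1)
def g(u,v): u=248+u/5;v=95+v/5; return w2c(pt(c,u,v)).round(1)
print('plate',g(480,320),g(480,300),g(430,300),g(460,480),g(430,480),g(500,480),'cover',g(300,250),g(650,250),g(700,450),'lip',[g(430,y) for y in (385,400,415)],'tab',g(50,350))
f=c['frame'].astype(int)
m=(f[...,0]>1.6*f[...,2])&(f[...,0]>90)&(f[...,1]>.5*f[...,0])
m[:, :300]=0;m[:160]=0;m[190:]=0
q=Q[m];print(m.sum(),q.min(0),q.max(0));t=q[q[:,2]>q[:,2].max()-4];print('top face',len(t),t.mean(0),t.min(0),t.max(0))
# ray-plane: corners at plane z
def rz(u,v,z):
    u=248+u/5;v=95+v/5
    d=c['rotation']@np.array([(u-c['cx'])/c['fx'],(v-c['cy'])/c['fy'],1]);s=(z/1000-c['origin'][2])/d[2];return w2c(c['origin']+d*s).round(1)
for z in (166,168,170,172): print(z,[rz(*k,z) for k in ((398,374),(468,380),(462,432),(390,425))])
for z in (152,154,156): print(z,[rz(*k,z) for k in ((407,274),(552,283),(530,520),(390,497))])
E
```

```text
plate [-69.6   4.2 145.4] [-73.5   4.3 145.6] [-72.7  -8.  145.4] [-37.7   2.6 148.8] [-37.  -4. 150.] [-39.1  12.1 148.7] cover [-81.  -44.5 143.6] [-84.5  39.  142.7] [-50.3  53.2 147.1] lip [array([-58.5,   3.4, 160.5]), array([-55.7,   3.8, 161. ]), array([-52.8,   3.9, 161.1])] tab [-75.    6.3 253.3]
194 [-101.80824353  -17.2820026   146.3838497 ] [-47.2598512  164.75407893 379.68620338]
top face 1 [-101.80824353  164.75407893  379.68620338] [-101.80824353  164.75407893  379.68620338] [-101.80824353  164.75407893  379.68620338]
166 [array([-6.09e+01, -1.00e-01,  1.66e+02]), array([-61.4,  16. , 166. ]), array([-51.6,  14.9, 166. ]), array([-50.9,  -1.9, 166. ])]
168 [array([-61.3,   1.5, 168. ]), array([-61.7,  17.4, 168. ]), array([-52.1,  16.3, 168. ]), array([-51.4,  -0.3, 168. ])]
170 [array([-61.7,   3. , 170. ]), array([-62.1,  18.8, 170. ]), array([-52.5,  17.7, 170. ]), array([-51.8,   1.2, 170. ])]
172 [array([-62.1,   4.5, 172. ]), array([-62.5,  20.2, 172. ]), array([-53. ,  19.1, 172. ]), array([-52.3,   2.8, 172. ])]
152 [array([-78.3,  -8.9, 152. ]), array([-78.4,  24.4, 152. ]), array([-33.2,  21.4, 152. ]), array([-32.5, -12.7, 152. ])]
154 [array([-78.5,  -7.4, 154. ]), array([-78.6,  25.7, 154. ]), array([-33.8,  22.7, 154. ]), array([-33.1, -11.1, 154. ])]
156 [array([-78.7,  -5.8, 156. ]), array([-78.8,  26.9, 156. ]), array([-34.4,  23.9, 156. ]), array([-33.7,  -9.6, 156. ])]
```

```bash
python3 - <<'E'
from h import *
p,r,o=pose();print(w2c(p),o['tool_rot'],o['force'])
print(move(c2w(-85,2,285),[180,0,167.1]))
E
```

```text
[-35.06932591  59.57226038 258.22157157] [-140.29930944    0.23769684  167.05192682] [0.28208417 0.3177659  0.38357901]
(array([ 0.1659, -0.2052,  0.0535]), array([-0.2206,  0.0012, -0.0007]))
```

{"op": "servo_tool", "data": {
  "series": [
    [[0.03, -0.06, -0.02, -0.037, 0, 0, 1], [0.06, -0.11, -0.02, -0.074, 0, 0, 1], [0.09, -0.15, 0, -0.111, 0, 0, 1], [0.12, -0.18, 0.02, -0.148, 0, 0, 1], [0.15, -0.2, 0.04, -0.185, 0, 0, 1], [0.166, -0.205, 0.0535, -0.2215, 0, 0, 1], [0.166, -0.205, 0.0535, -0.2215, 0, 0, 1], [0.166, -0.205, 0.0535, -0.2215, 0, 0, 1], [0.166, -0.205, 0.0535, -0.2215, 0, 0, 1], [0.166, -0.205, 0.0535, -0.2215, 0, 0, 1], [0.166, -0.205, 0.0535, -0.2215, 0, 0, 1], [0.166, -0.205, 0.0535, -0.2215, 0, 0, 1]]
  ]
}}

```text
time_s: 3.05
tool_pos: [0.508, 0.1076, 0.2818]
tool_rot: [-179.9, 0.0, 167.2]
force: [1.0, 0.4, -0.1]
grip_width: 0.0871
grasp_force: 0.0
```

```bash
python3 - <<'E'
from h import *
import pickle
c=cam('wrist');pickle.dump(c,open('w2.pkl','wb'))
p,r,o=pose();print(w2c(p),o['tool_rot'],o['time_s'])
u=proj(c,c2w(-75,0,220));print(u)
u=u.astype(int);x0=max(0,u[0]-90);y0=max(0,u[1]-60);print(x0,y0)
save(c,'w2.png',(x0,y0,x0+180,min(400,y0+140)),4.4)
for k in ((-55,0,161),(-75,0,242)): 
    u=proj(c,c2w(*k)); print(k,u,((u-[x0,y0])*4.4).round())
E
```

```text
[-85.5579595    3.31893917 281.55321421] [-1.79864874e+02 -2.16024421e-02  1.67220092e+02] 3.1
[310.97116771 221.94963156]
220 161
(-55, 0, 161) [312.15319885 221.7150923 ] [405. 267.]
(-75, 0, 242) [310.37458212 231.55987056] [398. 310.]
```

View pics/w2.png

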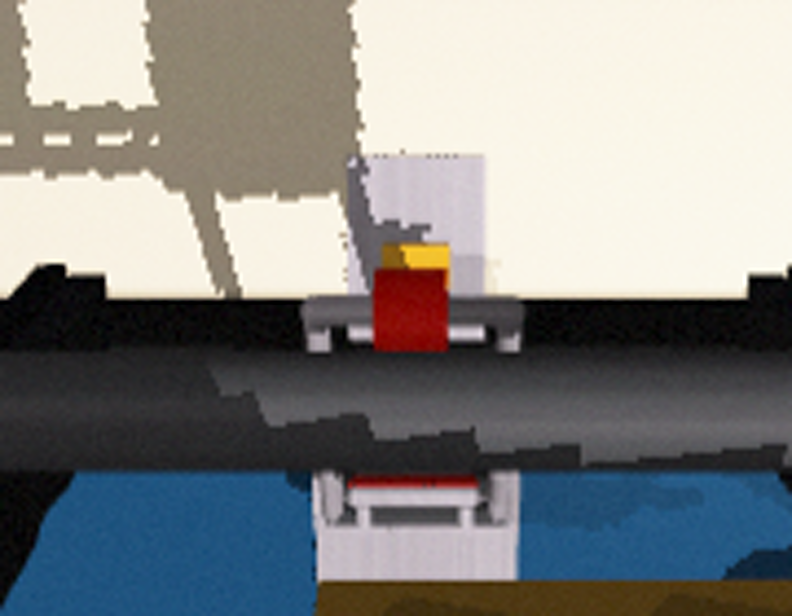

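Wrist overhead: tab spans crop x 374–449, y 268–350; plate x 347–485, hook lip front at y≈243 with visible x 382–449, rods 303–523; finger inner edges at x≈105 and 750.

```bash
python3 - <<'E'
from h import *
import pickle
c=pickle.load(open('w2.pkl','rb'));p,r,o=pose()
print('tcp',proj(c,p),'cx',c['cx'],'finger mid',220+427.5/4.4)
def g(u,v): return 220+u/4.4,161+v/4.4
def rz(u,v,z):
    u,v=g(u,v)
    d=c['rotation']@np.array([(u-c['cx'])/c['fx'],(v-c['cy'])/c['fy'],1]);s=(z/1000-c['origin'][2])/d[2];return w2c(c['origin']+d*s).round(1)
for n,u,v in (('tabtop',411,300),('plate',455,180),('plate2',365,290),('lip',430,250),('bar',340,305),('bar2',490,305),('blade',414,490),('coverplateR',480,230)):
    print(n,w2c(pt(c,*g(u,v))).round(1))
print('tab',rz(374,310,242),rz(449,310,242)); print('hook',rz(382,243,161),rz(449,243,161)); print('rods',rz(303,310,215),rz(523,310,215)); print('plate',rz(347,200,147),rz(485,200,147))
a,b=pickle.load(open('c0.pkl','rb'))
uv=g(411,309)
print('tri a,w',w2c(tri([(a,316.8,150.4),(c,*uv)])[0]),'b,w',w2c(tri([(b,341.,197.9),(c,*uv)])[0]),tri([(a,316.8,150.4),(b,341.,197.9),(c,*uv)]))
E
```

```text
tcp [314.37924116 238.60233493] cx 316.51775792086414 finger mid 317.1590909090909
tabtop [-80.2   2.4 250.9]
plate [-72.2  11.9 145.7]
plate2 [-44.8 -10.2 148.6]
lip [-58.8   5.8 159.7]
bar [-67.7 -11.3 220.1]
bar2 [-67.4  16.9 219.1]
blade [-27.5   2.6 216.5]
coverplateR [-59.7  18.1 146.4]
tab [-75.1  -4.  242. ] [-75.1   8.7 242. ]
hook [-60.9  -5.5 161. ] [-61.   10.2 161. ]
rods [-64.7 -18.8 215. ] [-64.9  23.5 215. ]
plate [-67.4 -14.5 147. ] [-67.5  19.2 147. ]
tri a,w [-75.78140619   1.96502065 244.16078035] b,w [-7.34246802e+01  1.66999169e-01  2.35798143e+02] (array([0.51700524, 0.10215483, 0.24285265]), [array([-0.26, -0.02]), array([-1.02, -0.04]), array([-2.7, -0.1])])
```

```bash
python3 - <<'E'
from h import *
import pickle
c=pickle.load(open('w1.pkl','rb'))
def rz(u,v,z):
    u=248+u/5;v=95+v/5
    d=c['rotation']@np.array([(u-c['cx'])/c['fx'],(v-c['cy'])/c['fy'],1]);s=(z/1000-c['origin'][2])/d[2];return w2c(c['origin']+d*s).round(1)
print('blue edge',rz(20,477,150),rz(200,507,150),'cover near edge',rz(250,425,148),rz(700,490,148),'far',rz(650,62,140),rz(300,75,140))
# depth-based edges from all cams: blue & cream masks on height, in case frame, row near |y|<140, away from the latch
a,b=pickle.load(open('c0.pkl','rb'));w2=pickle.load(open('w2.pkl','rb'))
for n,k in (('scene',a),('top',b),('w1',c),('w2',w2)):
    P=cloud(k);f=k['frame'].astype(int)
    Q=np.concatenate([(P[...,:2]-OX)@np.stack([CX,CY],1)*1000,P[...,2:]*1000],-1)
    m=(f[...,2]>1.5*f[...,0])&(abs(Q[...,2]-150)<6)&(abs(Q[...,1])<140)&(Q[...,0]>-40)&(Q[...,0]<100)
    m2=(f[...,0]>f[...,2]*1.02)&(abs(Q[...,2]-144)<9)&(abs(Q[...,1])<140)&(Q[...,0]<-20)&(abs(Q[...,1])>25)&(Q[...,0]>-150)
    for nm,M in (('blue',m),('cream',m2)):
        q=Q[M]
        if len(q)>50: print(n,nm,len(q),np.percentile(q[:,0],[.5,2,98,99.5]).round(1),'y',np.percentile(q[:,1],[1,99]).round(1),'z',np.median(q[:,2]).round(1))
E
```

```text
blue edge [ -18.2 -138.3  150. ] [-20.7 -70.8 150. ] cover near edge [-41.8 -56.  148. ] [-43.3  54.1 148. ] far [-117.1   35.7  140. ] [-117.6  -47.3  140. ]
scene blue 2834 [-16.5 -14.9  81.4  82.4] y [-137.1  138.3] z 150.5
scene cream 2212 [-118.1 -116.6  -24.6  -22.6] y [-138.1  138.2] z 144.3
top blue 3084 [-18.  -16.7  77.9  79.5] y [-137.7  136.5] z 150.2
top cream 2891 [-118.5 -117.5  -23.2  -20.9] y [-137.9  137. ] z 143.9
w1 blue 5030 [-17.5 -17.1  77.1  79.1] y [-138.   111.9] z 149.4
w1 cream 18896 [-118.3 -117.2  -24.6  -21.2] y [-131.4  139.1] z 143.0
w2 blue 3867 [ 3.2  3.9 46.8 47.7] y [-103.9  103.5] z 149.6
w2 cream 15085 [-118.4 -117.4  -43.1  -26.8] y [-137.7  137.9] z 143.3
```

{"op": "servo_tool", "data": {
  "series": [
    [[-0.034, -0.0077, 0, 0, 0, 0, 1], [-0.034, -0.0077, 0.05, 0, 0, 0, 1], [-0.034, -0.0077, 0.1, 0, 0, 0, 0.6], [-0.034, -0.0077, 0.14, 0, 0, 0, 0.45], [-0.034, -0.0077, 0.158, 0, 0, 0, 0.35], [-0.034, -0.0077, 0.158, 0, 0, 0, 0.3], [-0.034, -0.0077, 0.158, 0, 0, 0, 0.3], [-0.034, -0.0077, 0.158, 0, 0, 0, 0.3], [-0.034, -0.0077, 0.158, 0, 0, 0, 0.3], [-0.034, -0.0077, 0.158, 0, 0, 0, 0.3]]
  ],
  "grip_force": 18
}}

```text
time_s: 3.93
tool_pos: [0.5178, 0.1018, 0.2353]
tool_rot: [-180.0, 0.1, 167.1]
force: [-0.5, -0.4, 0.3]
grip_width: 0.0412
grasp_force: 0.0
```

```bash
python3 - <<'E'
from h import *
import pickle
c=cam('wrist')
p,r,o=pose();print(w2c(p),o['tool_rot'],o['time_s'],o['force'],o['grip_width'])
u=proj(c,p);print(u)
u=u.astype(int);x0=max(0,u[0]-50);y0=max(0,u[1]-45);print(x0,y0)
save(c,'w3.png',(x0,y0,x0+100,min(400,y0+75)),6)
E
```

```text
[-7.48587190e+01  2.29066326e-02  2.35139598e+02] [-1.79950816e+02  6.04711056e-02  1.67109424e+02] 3.9833 [ 0.24408307 -0.54425212  0.42896846] 0.03757399801075551
[314.69197847 238.44784417]
264 193
```

View pics/w3.png

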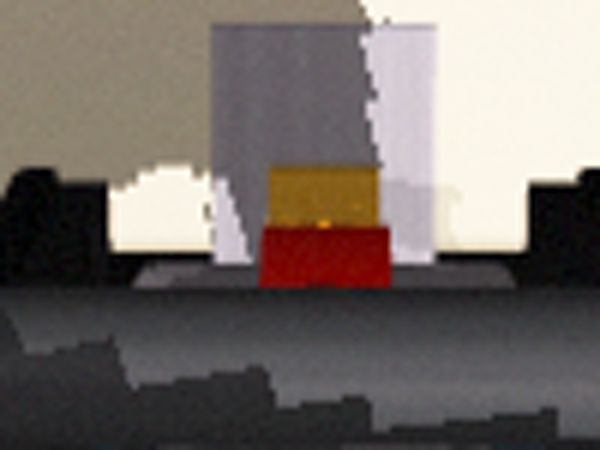

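Picture: finger edges at 108 and 527 (mid 317.5), tab 261–391 (mid 326): tab sits 0.8 mm to +y. Shift and close.

{"op": "servo_tool", "data": {
  "series": [
    [[0, 0.0027, 0, 0, 0, 0, 0.25], [0, 0.0027, 0, 0, 0, 0, 0.2], [0, 0.0027, 0, 0, 0, 0, 0.15], [0, 0.0027, 0, 0, 0, 0, 0.1], [0, 0.0027, 0, 0, 0, 0, 0.05], [0, 0.0027, 0, 0, 0, 0, 0], [0, 0.0027, 0, 0, 0, 0, 0], [0, 0.0027, 0, 0, 0, 0, 0], [0, 0.0027, 0, 0, 0, 0, 0]]
  ],
  "grip_force": 18
}}

```text
time_s: 4.73
tool_pos: [0.5176, 0.1025, 0.2345]
tool_rot: [-179.9, 0.0, 167.1]
force: [-0.3, 0.2, 0.1]
grip_width: 0.0121
grasp_force: 18.0
```

```bash
cat >> h.py <<'E'
PV=np.array([-1.,162.])
def fk(th,ph):
    pin=PV+24*np.array([np.cos(th-.175),np.sin(th-.175)]); out=np.array([-np.cos(ph),np.sin(ph)]);up=np.array([np.sin(ph),np.cos(ph)])
    bar=pin+69*out; return bar,bar+20*out+20*up
from scipy.optimize import fsolve
def ik(xz,which,g=(1.9,.3)): return fsolve(lambda q: fk(*q)[which]-np.array(xz),g)
E
python3 - <<'E'
from h import *
p,r,o=pose();q=w2c(p);print(q,o['force'],o['wrist_torque'],o['grip_width'],o['grasp_force'],o['time_s'])
F=o['force'];print('F case',F[:2]@CX,F[:2]@CY)
t0=np.array([q[0],q[2]+7]); g=ik(t0,1); print('now th,ph',g,'bar',fk(*g)[0])
for b in [(-68,205),(-70,190),(-70,178),(-70,166),(-70,158),(-69.5,151.5),(-64,152),(-58,152.5)]:
    g=ik(b,0,g); t=fk(*g)[1]; print(b,g.round(2),'tab',t.round(1),'tx,tz',((t0[0]-t[0])/300).round(4),((t0[1]-t[1])/300).round(4))
E
```

```text
[-75.176478    0.7861993 234.4921425] [-0.25564509  0.18080409  0.07804409] [ 0.15607875 -0.04599605  0.02319358] 0.012060253534209083 18.00000160932541 4.7333
F case -0.28955744328737026 0.11916801723860009
now th,ph [1.82216648 0.43388225] bar [-65.43759756 214.93740266]
(-68, 205) [1.77 0.28] tab [-81.7 229.7] tx,tz 0.0218 0.0392
(-70, 190) [1.75 0.06] tab [-88.8 211.1] tx,tz 0.0454 0.1012
(-70, 178) [ 1.77 -0.12] tab [-92.2 195.5] tx,tz 0.0567 0.1531
(-70, 166) [ 1.87 -0.29] tab [-94.9 179.4] tx,tz 0.0658 0.2069
(-70, 158) [ 1.98 -0.41] tab [-96.3 168.4] tx,tz 0.0704 0.2435
(-69.5, 151.5) [ 2.08 -0.5 ] tab [-96.6 159.4] tx,tz 0.0716 0.2735
(-64, 152) [ 1.87 -0.51] tab [-91.2 159.6] tx,tz 0.0535 0.2729
(-58, 152.5) [ 1.6 -0.5] tab [-85.2 160.4] tx,tz 0.0333 0.2703
```

{"op": "servo_tool", "data": {
  "series": [
    [[0.011, 0, 0.02, 0, 0, 0, 0], [0.022, 0, 0.039, 0, 0, 0, 0], [0.034, 0, 0.07, 0, 0, 0, 0], [0.045, 0, 0.101, 0, 0, 0, 0], [0.051, 0, 0.127, 0, 0, 0, 0], [0.057, 0, 0.153, 0, 0, 0, 0], [0.0615, 0, 0.18, 0, 0, 0, 0], [0.066, 0, 0.207, 0, 0, 0, 0], [0.066, 0, 0.207, 0, 0, 0, 0], [0.066, 0, 0.207, 0, 0, 0, 0], [0.066, 0, 0.207, 0, 0, 0, 0], [0.066, 0, 0.207, 0, 0, 0, 0]]
  ],
  "grip_force": 18
}}

```text
time_s: 5.73
tool_pos: [0.498, 0.1068, 0.172]
tool_rot: [-179.9, -0.1, 167.1]
force: [0.3, 2.2, -2.1]
grip_width: 0.0119
grasp_force: 18.0
```

```bash
python3 - <<'E'
from h import *
p,r,o=pose();q=w2c(p);print(q,o['tool_rot'],o['force'],o['wrist_torque'],o['grip_width'],o['grasp_force'],o['time_s'])
F=o['force'];print('F case',F[:2]@CX,F[:2]@CY)
s=cam('scene');t=cam('top')
import pickle;pickle.dump((s,t),open('c1.pkl','wb'))
# measure bar tilt etc: crops
u=proj(s,c2w(-60,0,170)).astype(int);print(u,proj(s,c2w(-70,0,166)),proj(s,c2w(-58,0,161)))
A=cv2.resize(s['frame'][u[1]-45:u[1]+45,u[0]-60:u[0]+60],None,fx=6.5,fy=6.5,interpolation=cv2.INTER_CUBIC)
cv2.imwrite('pics/s1.png',A[:,:,::-1])
E
```

```text
[-95.24619391   0.55095429 172.03983632] [-1.79893972e+02 -5.04698248e-02  1.67101706e+02] [ 0.33353549  2.15822355 -2.09892209] [0.39836429 0.16690913 0.08557292] 0.011856006661399323 17.99983263015747 5.7333
F case -0.15670620211093353 2.1782144001995314
[310 172] [313.78897388 171.4089137 ] [309.61215876 174.5739909 ]
```

View pics/s1.png

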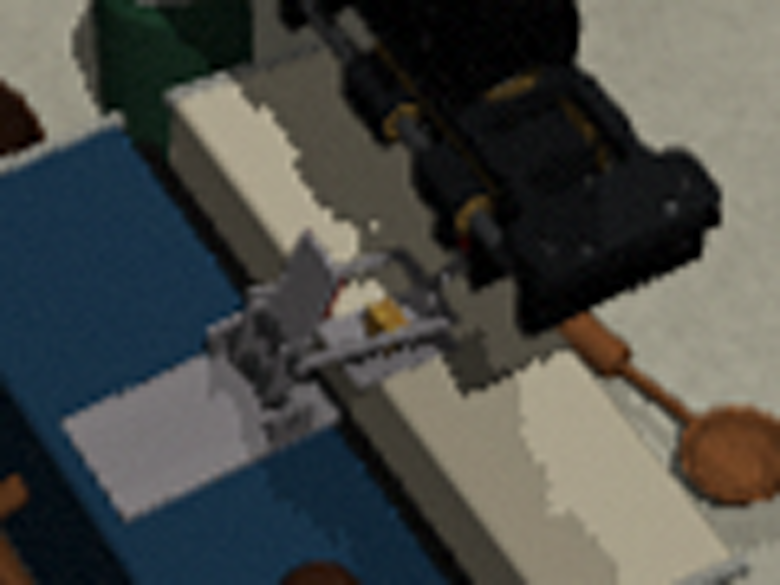

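The loop now frames the brass hook (crop 385,318) with the crossbar beyond it and the tab still held. Lowering further.

{"op": "servo_tool", "data": {
  "series": [
    [[0.002, 0, 0.012, 0, 0, 0, 0], [0.004, 0, 0.024, 0, 0, 0, 0], [0.005, 0, 0.036, 0, 0, 0, 0], [0.0055, 0, 0.046, 0, 0, 0, 0], [0.006, 0, 0.056, 0, 0, 0, 0], [0.006, 0, 0.062, 0, 0, 0, 0], [0.006, 0, 0.0665, 0, 0, 0, 0], [0.006, 0, 0.0665, 0, 0, 0, 0], [0.006, 0, 0.0665, 0, 0, 0, 0], [0.006, 0, 0.0665, 0, 0, 0, 0]]
  ]
}}

```text
time_s: 6.67
tool_pos: [0.4966, 0.1072, 0.1524]
tool_rot: [-179.9, 0.0, 167.1]
force: [0.5, 0.5, 0.9]
grip_width: 0.0118
grasp_force: 18.0
```

```bash
cat > st.py <<'E'
from h import *
p,r,o=pose();q=w2c(p);F=o['force'];print('tcp case',q.round(1),'F case',(F[:2]@CX).round(2),(F[:2]@CY).round(2),F[2].round(2),'T',o['wrist_torque'].round(2),o['grip_width'].round(4),o['grasp_force'].round(1),o['time_s'],'rot',o['tool_rot'].round(1))
E
python3 st.py
python3 - <<'E'
from h import *
c=cam('wrist')
u=proj(c,c2w(-60,0,155)).astype(int);print(u,c['frame'].shape)
x0,y0=u[0]-60,max(0,u[1]-70)
save(c,'w4.png',(x0,y0,x0+120,min(400,y0+90)),6)
f=c['depth'];print(x0,y0)
E
```

```text
[313 295] (400, 640, 3)
253 225Traceback (most recent call last):
  File "st.py", line 2, in <module>
    p,r,o=pose();q=w2c(p);F=o['force'];print('tcp case',q.round(1),'F case',(F[:2]@CX).round(2),(F[:2]@CY).round(2),F[2].round(2),'T',o['wrist_torque'].round(2),o['grip_width'].round(4),o['grasp_force'].round(1),o['time_s'],'rot',o['tool_rot'].round(1))
                                                                                                                                                                 ^^^^^^^^^^^^^^^^^^^^^
AttributeError: 'float' object has no attribute 'round'
```

View pics/w4.png

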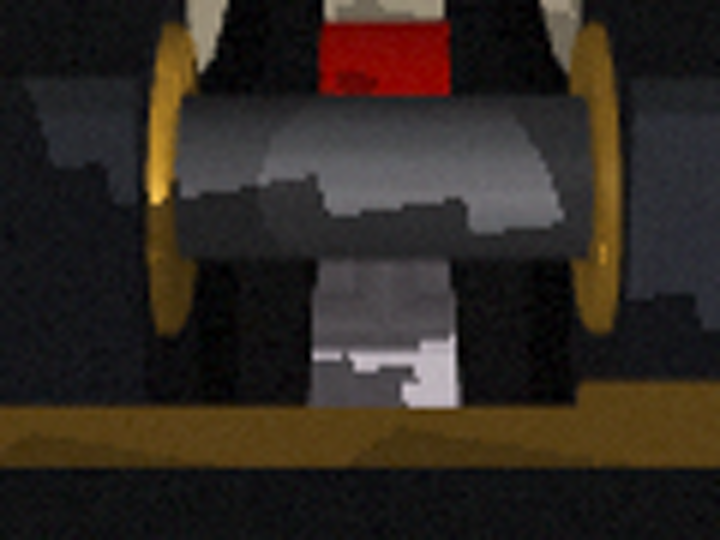

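Tab (crop 320–450, y 22–95) is firmly between the pads, no contact force yet. Now drawing back +x.

{"op": "servo_tool", "data": {
  "series": [
    [[-0.004, 0, 0, 0, 0, 0, 0], [-0.008, 0, 0, 0, 0, 0, 0], [-0.012, 0, -0.0005, 0, 0, 0, 0], [-0.016, 0, -0.001, 0, 0, 0, 0], [-0.02, 0, -0.001, 0, 0, 0, 0], [-0.023, 0, -0.0015, 0, 0, 0, 0], [-0.026, 0, -0.002, 0, 0, 0, 0], [-0.026, 0, -0.002, 0, 0, 0, 0], [-0.026, 0, -0.002, 0, 0, 0, 0]]
  ]
}}

```text
time_s: 7.47
tool_pos: [0.5045, 0.1054, 0.1531]
tool_rot: [-179.9, 0.0, 167.1]
force: [-0.3, 1.1, 1.4]
grip_width: 0.0115
grasp_force: 18.0
```

```bash
sed -i 's/\.round(4)//;s/\.round(1),o\[.time/,o["time/;s/time_s.\],/time_s"],/' st.py; python3 st.py
```

```text
tcp case [-88.6   0.6 153.1] F case -0.54 1.04 1.39 T [0.36 0.09 0.04] 0.01154723453108517 17.999978363513947 7.4667 rot [-179.9    0.   167.1]
```

{"op": "servo_tool", "data": {
  "series": [
    [[-0.003, 0, 0, 0, 0, 0, 0], [-0.006, 0, -0.0005, 0, 0, 0, 0], [-0.0085, 0, -0.001, 0, 0, 0, 0], [-0.0085, 0, -0.001, 0, 0, 0, 0], [-0.0085, 0, -0.001, 0, 0, 0, 0]]
  ]
}}

```text
time_s: 7.88
tool_pos: [0.5066, 0.1049, 0.1532]
tool_rot: [-179.9, -0.0, 167.1]
force: [-1.6, 2.4, 0.9]
grip_width: 0.0119
grasp_force: 18.0
```

```bash
python3 st.py
```

```text
tcp case [-86.4   0.6 153.2] F case -2.07 2.03 0.93 T [0.42 0.25 0.05] 0.011864264552822922 18.000154495239258 7.8833 rot [-179.9   -0.   167.1]
```

{"op": "servo_tool", "data": {
  "series": [
    [[-0.003, 0, -0.0003, 0, 0, 0, 0], [-0.005, 0, -0.0005, 0, 0, 0, 0], [-0.005, 0, -0.0005, 0, 0, 0, 0], [-0.005, 0, -0.0005, 0, 0, 0, 0]]
  ]
}}

```text
time_s: 8.22
tool_pos: [0.5078, 0.1046, 0.1532]
tool_rot: [-179.9, -0.0, 167.1]
force: [-1.6, 2.5, -0.7]
grip_width: 0.0117
grasp_force: 18.0
```

```bash
python3 st.py
```

```text
tcp case [-85.2   0.6 153.2] F case -2.11 2.11 -0.75 T [0.52 0.39 0.02] 0.01171082621404447 17.999987304210663 8.2167 rot [-179.9   -0.   167.1]
```

{"op": "servo_tool", "data": {
  "series": [
    [[-0.003, 0, -0.0003, 0, 0, 0, 0], [-0.005, 0, -0.0005, 0, 0, 0, 0], [-0.005, 0, -0.0005, 0, 0, 0, 0], [-0.005, 0, -0.0005, 0, 0, 0, 0]]
  ]
}}

```text
time_s: 8.55
tool_pos: [0.5096, 0.1041, 0.1535]
tool_rot: [-179.9, 0.0, 167.1]
force: [-2.4, 2.4, -1.9]
grip_width: 0.0119
grasp_force: 18.0
```

```bash
python3 st.py
```

```text
tcp case [-83.4   0.6 153.5] F case -2.84 1.77 -1.94 T [0.56 0.33 0.02] 0.011878217062910746 17.99987018108368 8.55 rot [-179.9    0.   167.1]
```

{"op": "servo_tool", "data": {
  "series": [
    [[-0.003, 0, 0, 0, 0, 0, 0], [-0.004, 0, 0, 0, 0, 0, 0], [-0.004, 0, 0, 0, 0, 0, 0], [-0.004, 0, 0, 0, 0, 0, 0]]
  ]
}}

```text
time_s: 8.88
tool_pos: [0.5101, 0.104, 0.1536]
tool_rot: [-179.9, -0.1, 167.1]
force: [-4.4, 2.0, 0.5]
grip_width: 0.012
grasp_force: 18.0
```

```bash
python3 st.py
```

```text
tcp case [-82.9   0.6 153.6] F case -4.72 0.93 0.55 T [0.53 0.97 0.06] 0.011970272359295347 17.999965846538544 8.8833 rot [-1.799e+02 -1.000e-01  1.671e+02]
```

Contact: moved 0.5 of the 1.2 mm commanded, force 4.7 N. A little more.

{"op": "servo_tool", "data": {
  "series": [
    [[-0.002, 0, 0, 0, 0, 0, 0], [-0.004, 0, 0, 0, 0, 0, 0], [-0.004, 0, 0, 0, 0, 0, 0], [-0.004, 0, 0, 0, 0, 0, 0]]
  ]
}}

```text
time_s: 9.22
tool_pos: [0.5106, 0.104, 0.1536]
tool_rot: [-179.9, -0.2, 167.1]
force: [-6.2, 3.4, 2.0]
grip_width: 0.012
grasp_force: 18.0
```

```bash
python3 st.py
```

```text
tcp case [-82.3   0.6 153.6] F case -6.79 1.93 2.04 T [0.63 1.43 0.03] 0.011961672885804561 18.000316321849823 9.2167 rot [-179.9   -0.2  167.1]
```

{"op": "servo_tool", "data": {
  "series": [
    [[-0.001, 0, 0, 0, 0, 0, 0], [-0.0025, 0, 0, 0, 0, 0, 0], [-0.0025, 0, 0, 0, 0, 0, 0], [-0.0025, 0, 0, 0, 0, 0, 0], [-0.0025, 0, 0, 0, 0, 0, 0]]
  ]
}}

```text
time_s: 9.63
tool_pos: [0.5108, 0.1039, 0.1535]
tool_rot: [-179.9, -0.2, 167.1]
force: [-7.5, 1.6, 3.3]
grip_width: 0.012
grasp_force: 18.0
```

```bash
python3 st.py; python3 - <<'E'
from h import *
p,r,o=pose();q=w2c(p)
for dz in (7,8):
    g=ik([q[0],q[2]+dz],1,(1.5,-.5)); print(g,fk(*g)[0])
E
```

```text
tcp case [-82.1   0.6 153.5] F case -7.65 -0.1 3.26 T [0.67 1.66 0.01] 0.011987985655301384 18.000301122665405 9.6333 rot [-179.9   -0.2  167.1]
[ 1.46047344 -0.49328919] [-55.0186125 152.3564404]
[ 1.44756054 -0.48091385] [-55.12148229 153.02187282]
```

{"op": "servo_tool", "data": {
  "series": [
    [[0, 0, 0, 0, 0, 0, 0.15], [0, 0, 0, 0, 0, 0, 0.3], [0, 0, 0, 0, 0, 0, 0.5], [0.008, 0, 0, 0, 0, 0, 0.5], [0.008, 0, -0.03, 0, 0, 0, 0.5], [0.008, 0, -0.08, 0, 0, 0, 0.5], [0.008, 0, -0.16, 0, 0, 0, 0.5], [0.008, 0, -0.24, 0, 0, 0, 0.4], [0.008, 0, -0.32, 0, 0, 0, 0.2], [0.008, 0, -0.32, 0, 0, 0, 0], [0.008, 0, -0.32, 0, 0, 0, 0], [0.008, 0, -0.32, 0, 0, 0, 0]]
  ]
}}

```text
time_s: 10.63
tool_pos: [0.5102, 0.104, 0.2495]
tool_rot: [-179.9, 0.0, 167.1]
force: [1.0, -0.7, -0.1]
grip_width: 0.0182
grasp_force: 0.0
```

```bash
python3 st.py; python3 - <<'E'
from h import *
import pickle
s=cam('scene');t=cam('top');w=cam('wrist');pickle.dump((s,t,w),open('c2.pkl','wb'))
def crop(c,P,hw,k):
    u=proj(c,P).astype(int);print(u);x0,y0=u[0]-hw,u[1]-hw*3//4
    return cv2.resize(c['frame'][max(0,y0):y0+hw*3//2,x0:x0+2*hw],(400,300),interpolation=cv2.INTER_CUBIC)
A=np.vstack([crop(s,c2w(-40,0,185),40,5),crop(w,c2w(-60,0,165),70,3)])
cv2.imwrite('pics/s2.png',A[:,:,::-1])
E
```

```text
tcp case [-82.7   0.5 249.5] F case 1.09 -0.48 -0.06 T [0.08 0.01 0.02] 0.018237163880406665 0.0 10.6333 rot [-179.9    0.   167.1]
[303 171]
[315 227]
```

View pics/s2.png

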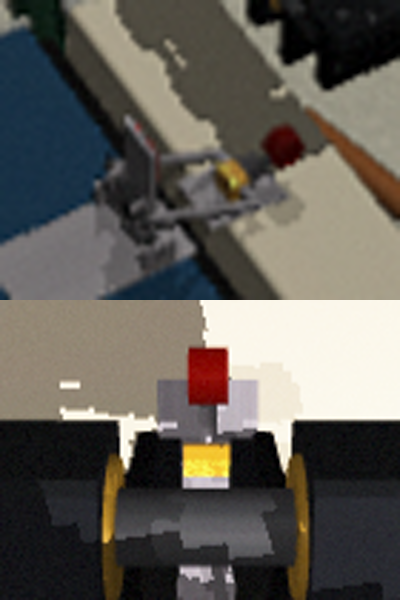

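Hooked: tab at rest behind the hook (top crop 283,145), lip over the crossbar, lever upright with red pad facing -x. Moving closed fingers to the cover side of the blade.

{"op": "servo_tool", "data": {
  "series": [
    [[-0.07, 0, 0, 0, 0, 0, 0], [-0.14, 0, 0, 0, 0, 0, 0], [-0.202, 0, 0.05, 0, 0, 0, 0], [-0.202, 0, 0.11, 0, 0, 0, 0], [-0.202, 0, 0.145, 0, 0, 0, 0], [-0.202, 0, 0.145, 0, 0, 0, 0], [-0.202, 0, 0.145, 0, 0, 0, 0], [-0.202, 0, 0.145, 0, 0, 0, 0]]
  ]
}}

```text
time_s: 11.45
tool_pos: [0.5693, 0.0909, 0.2069]
tool_rot: [-179.9, 0.0, 167.1]
force: [-0.1, 0.3, -0.2]
grip_width: 0.0003
grasp_force: 0.0
```

```bash
python3 st.py; python3 - <<'E'
from h import *
q=w2c(pose()[0])
for th in (1.5,1.4,1.3,1.2,1.1,1,.9,.8,.7,.6,.5,.4,.3,.2,.1,0):
    C=PV+55*np.array([np.cos(th),np.sin(th)])+5*np.array([-np.sin(th),np.cos(th)]); T=C-[9.5,0]
    print(th,T.round(1),'tx',(-(T[0]-q[0])/300).round(4),'tz',((q[2]-T[1])/300).round(4))
E
```

```text
tcp case [-22.2   1.  206.9] F case -0.21 0.3 -0.2 T [ 0.06  0.01 -0.02] 0.0003406025236932789 0.0 11.45 rot [-179.9    0.   167.1]
1.5 [-11.6 217.2] tx -0.0353 tz -0.0345
1.4 [ -6.1 217. ] tx -0.0537 tz -0.0339
1.3 [ -0.6 216.3] tx -0.0719 tz -0.0315
1.2 [  4.8 215.1] tx -0.0898 tz -0.0273
1.1 [ 10.  213.3] tx -0.1072 tz -0.0214
1 [ 15. 211.] tx -0.124 tz -0.0137
0.9 [ 19.8 208.2] tx -0.1398 tz -0.0044
0.8 [ 24.2 204.9] tx -0.1547 tz 0.0064
0.7 [ 28.3 201.3] tx -0.1684 tz 0.0187
0.6 [ 32.1 197.2] tx -0.1808 tz 0.0323
0.5 [ 35.4 192.8] tx -0.1918 tz 0.047
0.4 [ 38.2 188. ] tx -0.2013 tz 0.0628
0.3 [ 40.6 183. ] tx -0.2091 tz 0.0795
0.2 [ 42.4 177.8] tx -0.2153 tz 0.0968
0.1 [ 43.7 172.5] tx -0.2197 tz 0.1147
0 [ 44.5 167. ] tx -0.2223 tz 0.1329
```

{"op": "servo_tool", "data": {
  "series": [
    [[-0.02, 0, -0.034, 0, 0, 0, 0], [-0.035, 0, -0.0345, 0, 0, 0, 0], [-0.045, 0, -0.034, 0, 0, 0, 0], [-0.054, 0, -0.034, 0, 0, 0, 0], [-0.063, 0, -0.033, 0, 0, 0, 0], [-0.072, 0, -0.0315, 0, 0, 0, 0], [-0.081, 0, -0.03, 0, 0, 0, 0], [-0.09, 0, -0.027, 0, 0, 0, 0], [-0.09, 0, -0.027, 0, 0, 0, 0], [-0.09, 0, -0.027, 0, 0, 0, 0]]
  ]
}}

```text
time_s: 12.28
tool_pos: [0.5955, 0.0853, 0.2153]
tool_rot: [-180.0, -0.0, 167.1]
force: [-4.2, 1.6, 7.6]
grip_width: 0.0004
grasp_force: 3.7
```

```bash
python3 st.py
```

```text
tcp case [  4.6   1.4 215.3] F case -4.44 0.59 7.6 T [0.27 1.05 0.04] 0.0004484736655468474 3.670511393866036 12.2833 rot [-180.    -0.   167.1]
```

{"op": "servo_tool", "data": {
  "series": [
    [[-0.009, 0, 0.002, 0, 0, 0, 0], [-0.018, 0, 0.004, 0, 0, 0, 0], [-0.027, 0, 0.008, 0, 0, 0, 0], [-0.035, 0, 0.012, 0, 0, 0, 0], [-0.043, 0, 0.016, 0, 0, 0, 0], [-0.051, 0, 0.021, 0, 0, 0, 0], [-0.051, 0, 0.021, 0, 0, 0, 0]]
  ]
}}

```text
time_s: 12.87
tool_pos: [0.6104, 0.0819, 0.2087]
tool_rot: [-180.0, -0.0, 167.1]
force: [-5.0, 2.1, 6.2]
grip_width: 0.0007
grasp_force: 3.9
```

```bash
python3 st.py
```

```text
tcp case [ 19.9   1.4 208.7] F case -5.38 0.9 6.21 T [0.29 1.06 0.  ] 0.0007020055513808141 3.9191753446357325 12.8667 rot [-180.    -0.   167.1]
```

{"op": "servo_tool", "data": {
  "series": [
    [[-0.0075, 0, 0.005, 0, 0, 0, 0], [-0.015, 0, 0.011, 0, 0, 0, 0], [-0.022, 0, 0.017, 0, 0, 0, 0], [-0.029, 0, 0.023, 0, 0, 0, 0], [-0.035, 0, 0.03, 0, 0, 0, 0], [-0.041, 0, 0.0365, 0, 0, 0, 0], [-0.047, 0, 0.044, 0, 0, 0, 0], [-0.052, 0, 0.0515, 0, 0, 0, 0], [-0.052, 0, 0.0515, 0, 0, 0, 0]]
  ]
}}

```text
time_s: 13.62
tool_pos: [0.6266, 0.0782, 0.1928]
tool_rot: [-180.0, 0.1, 167.1]
force: [-0.8, 1.3, 3.9]
grip_width: 0.0003
grasp_force: 1.9
```

```bash
python3 st.py
```

```text
tcp case [ 36.5   1.4 192.8] F case -1.05 1.06 3.86 T [0.4  0.18 0.04] 0.00028672950566269905 1.852983251446858 13.6167 rot [-1.800e+02  1.000e-01  1.671e+02]
```

{"op": "servo_tool", "data": {
  "series": [
    [[-0.004, 0, 0.008, 0, 0, 0, 0], [-0.008, 0, 0.016, 0, 0, 0, 0], [-0.012, 0, 0.024, 0, 0, 0, 0], [-0.015, 0, 0.0325, 0, 0, 0, 0], [-0.018, 0, 0.041, 0, 0, 0, 0], [-0.02, 0, 0.05, 0, 0, 0, 0], [-0.022, 0, 0.059, 0, 0, 0, 0], [-0.024, 0, 0.0677, 0, 0, 0, 0], [-0.024, 0, 0.0677, 0, 0, 0, 0]]
  ]
}}

```text
time_s: 14.37
tool_pos: [0.6321, 0.0755, 0.1708]
tool_rot: [-179.8, -0.1, 167.1]
force: [-0.7, -1.2, -0.1]
grip_width: 0.0006
grasp_force: 0.0
```

```bash
python3 st.py
```

```text
tcp case [ 42.4   0.  170.8] F case -0.4 -1.37 -0.1 T [-0.02  0.06 -0.02] 0.0006235706219928133 0.0 14.3667 rot [-1.798e+02 -1.000e-01  1.671e+02]
```

Force vanished: the lever snapped over. Now a gentle press to be sure it's home.

{"op": "servo_tool", "data": {
  "series": [
    [[0, 0, 0.006, 0, 0, 0, 0], [0, 0, 0.012, 0, 0, 0, 0], [0, 0, 0.016, 0, 0, 0, 0], [0, 0, 0.02, 0, 0, 0, 0], [0, 0, 0.02, 0, 0, 0, 0], [0, 0, 0.02, 0, 0, 0, 0]]
  ]
}}

```text
time_s: 14.87
tool_pos: [0.6327, 0.0759, 0.1671]
tool_rot: [-179.9, 0.0, 167.1]
force: [-2.2, -0.2, 4.7]
grip_width: 0.0004
grasp_force: 2.7
```

```bash
python3 st.py
```

```text
tcp case [ 43.    0.5 167.1] F case -2.05 -0.72 4.67 T [-0.08  0.59 -0.01] 0.0003755364193764426 2.6533647993346676 14.8667 rot [-179.9    0.   167.1]
```

{"op": "servo_tool", "data": {
  "series": [
    [[0, 0, 0.004, 0, 0, 0, 0], [0, 0, 0.007, 0, 0, 0, 0], [0, 0, 0.007, 0, 0, 0, 0], [0, 0, 0.007, 0, 0, 0, 0]]
  ]
}}

```text
time_s: 15.2
tool_pos: [0.6328, 0.0759, 0.1668]
tool_rot: [-180.0, 0.0, 167.1]
force: [-4.8, -0.5, 13.0]
grip_width: 0.0006
grasp_force: 6.4
```

```bash
python3 st.py
```

```text
tcp case [ 43.1   0.6 166.8] F case -4.6 -1.59 12.99 T [-0.1   1.35  0.01] 0.0005940988221182422 6.406481601297855 15.2 rot [-180.     0.   167.1]
```

Solidly home (stiff, 13 N). Lift off and go back to a viewing position.

{"op": "servo_tool", "data": {
  "series": [
    [[0, 0, -0.02, 0, 0, 0, 0], [0, 0, -0.08, 0, 0, 0, 0], [0, 0, -0.18, 0, 0, 0, 0], [0, 0, -0.3, 0, 0, 0, 0], [0.1, 0, -0.4, 0, 0, 0, 0], [0.22, 0, -0.45, 0, 0, 0, 0], [0.34, 0, -0.45, 0, 0, 0, 0], [0.46, 0, -0.45, 0, 0, 0, 0], [0.5, 0, -0.45, 0, 0, 0, 0], [0.5, 0, -0.45, 0, 0, 0, 0], [0.5, 0, -0.45, 0, 0, 0, 0], [0.5, 0, -0.45, 0, 0, 0, 0]]
  ]
}}

```text
time_s: 16.2
tool_pos: [0.4877, 0.1091, 0.2989]
tool_rot: [-179.9, 0.0, 167.0]
force: [0.4, -0.5, -0.1]
grip_width: 0.0008
grasp_force: 0.0
```

```bash
python3 st.py; python3 - <<'E'
from h import *
s=cam('scene');w=cam('wrist')
def crop(c,P,hw):
    u=proj(c,P).astype(int);x0,y0=max(0,u[0]-hw),max(0,u[1]-hw*3//4)
    return cv2.resize(c['frame'][y0:y0+hw*3//2,x0:x0+2*hw],(400,300),interpolation=cv2.INTER_CUBIC)
A=np.vstack([crop(s,c2w(-20,0,165),50),crop(w,c2w(-30,0,165),70)])
cv2.imwrite('pics/s3.png',A[:,:,::-1])
P=cloud(w);Q=np.concatenate([(P[...,:2]-OX)@np.stack([CX,CY],1)*1000,P[...,2:]*1000],-1)
f=w['frame'].astype(int);m=(f[...,0]>f[...,2]*1.02)&(abs(Q[...,2]-146)<9)&(abs(Q[...,1])<130)&(abs(Q[...,1])>30)&(Q[...,0]<-15)&(Q[...,0]>-150)
q=Q[m];print(len(q),np.percentile(q[:,0],[.5,2,98,99.5]))
k=np.polyfit(q[:,0],q[:,2],1);print('cover slope',k)
m=(abs(Q[...,1])<12)&(Q[...,0]>5)&(Q[...,0]<62);
for x in (10,25,40,55):
    z=Q[m&(abs(Q[...,0]-x)<3)][:,2]; print(x,len(z),np.median(z) if len(z) else None)
E
```

```text
tcp case [-105.8    0.5  298.9] F case 0.5 -0.35 -0.08 T [ 0.03 -0.01  0.04] 0.0007874452875776068 0.0 16.2 rot [-179.9    0.   167. ]
6108 [-108.81682031 -108.30746538  -71.30281663  -65.74399131]
cover slope [7.36484860e-02 1.53692691e+02]
10 0 None
25 0 None
40 0 None
55 0 None
```

View pics/s3.png

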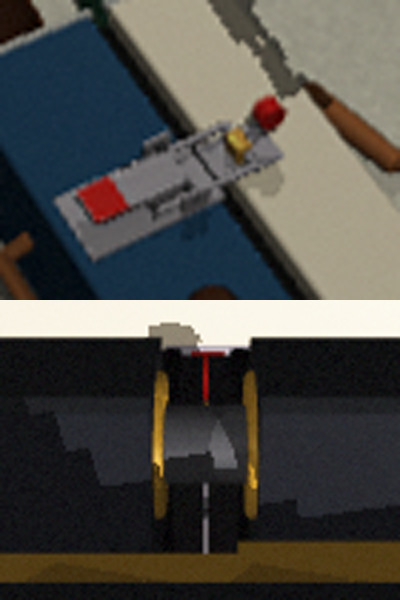

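The lever lies flat (red pad at crop 102,198), the crossbar is on the hook, and the cover has come in about 9 mm. Handing in.

```bash
python3 -c "
from h import *
print(env.sign_off())"
```

```text
the job is handed in; nothing more can be done
None
```

The draw latch is fastened: I drew the crossbar back under the lip with a pull of 7.7 N. The lever snapped over and lies home (last press 13 N), the cover came in about 9 mm at the top, the gripper is clear, and I handed the job in at about 16 s; no verdict came back.

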